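# Seat a bearing ring on the inspection spindle and hold the hand lens at focus

## Robot

A 6-joint arm with a two-finger parallel gripper is mounted at the origin on a cart in front of the work surface, level with it; the furniture and walls round the work are solid. World frame = base frame: x ahead of the robot, y to its left, z up, the work surface at z = 0. Lengths are in m, angles in rad, forces in N, time in s.
With the tool pointing down it reaches from about 0.325 to 0.9 m from the base axis. Payload 3.5 kg.
Tool frame: the origin (TCP) lies where the fingers leave the gripper's body, on its centre line; the fingertips stand 73 mm ahead of it and the grasp point (between the pads) lies 54 mm ahead of it; z points along the fingers, y is the line along which they close (so a half turn about z gives the same grasp; the last joint's range is limited). The gripper opens to 85 mm and grips with 20 to 120 N. Pads are 22 mm wide; open, the fingers measure 114 mm over their backs; the gripper's body (76 mm by 85 mm) begins 54 mm behind the grasp point. The pads swing forward as they close: fully open they stand 13 mm farther back than shut.
Start: joints at [1.233, 0.276, -0.026, 1.268, 0, 1.467], TCP at [0.145, 0.608, 0.304] pointing down, gripper open.
Joint ranges: [-3.12, 3.12], [-0.85, 1.88], [-1.08, 1.24], [-1.95, 2.15], [-1.57, 1.53], [-3.14, 3.14]. Speed limits (rad/s): [2.57, 2.57, 3.14, 3.14, 3.14, 3.14].

## Interface

Orientations are given as a unit quaternion [w, x, y, z].
In Python, from workcell import env, imaging gives the robot as it stands. The module is installed in compiled form; this text tells all that it offers.
- The arm moves only by the shell command python3 -m handwheel 'ROWS' [FORCE]. ROWS is text: rows parted by semicolons, each of 7 numbers parted by spaces: the closure, from 0 (fully open) to 1 (shut), then the shift along the tool's x, y, z in cm, then the turn, a rotation vector about the tool's x, y, z in rad. A call has exactly 8 rows; each row shifts and turns the commanded pose from where the row before left it, along the tool's axes as they then stand; what a row does not reach is not made up. A row lasts 1/12 s, in which the tool goes at most 41.7 mm and 7.16 degrees, less where a joint would pass 70% of its speed; a pose out of reach is approached as far as the arm can. A call with a gripper value outside its range is refused whole. The fingers move at their own pace and stop on an object; FORCE is the grip in N (left out, the last holds). Time passes only in rows, so rows that do not move let the fingers close, or fill a call up. It gives the time, the measured TCP pose, the force, the opening and the grip force at its end, in the units of the state.
- env.sense(): the state, without advancing time (a new reading comes with each control period).
- imaging.snapshot(name): name is "scene" or "top" or "wrist"; returns a dict with "frame" (384x512x3 uint8, red, green, blue), "fx", "fy", "cx", "cy" (pixels), "dist_coeffs" ([k1, k2, p1, p2, k3] as OpenCV has them; the pictures are not rectified), "eye" and "attitude" of the camera in the world; the wrist camera has in their place "tool_from_camera" (4x4, takes a point from camera to tool coordinates, whose origin is the TCP and whose axes are the flange's). Camera axes: x right, y down, z forward; pixel columns grow to the right and rows downward; lengths in m; the calibration is good to about 2 mm. A picture is of the moment at which its call begins: read the wrist's pose just before it. There is no depth.
- env.sign_off(): hands the job in; it is judged then, once.
The state is a dict: "t": time; "joints": joint angles; "joint_vel": joint speeds; "joint_torque": joint torques, N m; "position": TCP position; "eef_rot": TCP orientation; "contact_force": force on the tool from outside, world axes, zero at the start; "ft_torque": the same for the moment, N m; "width": opening from 0.0 (shut) to 1.0 (fully open); "grasp_force": force on a finger pad.
Only numpy, scipy, OpenCV 4.12 (cv2) and the standard library are available. Lean on these libraries where they do the work, as an engineer would, in place of code of your own. Each camera call takes 0.05 s, during which the arm holds its last target. There are 200 camera calls.

## Task

Slip the larger of the two loose steel bearing rings over the upright spindle of the inspection stand so that it lies flat on its seat, and let go of it. Then pick up the hand lens by its handle and hold it still and level, centred over the ring, with the middle of the lens frame at the height of the tip of the pointer on the stand's column. Finish while still holding it there in the air, touching nothing else with it, and leave the other loose things where they are.

Things in the scene. Friction and masses are not known exactly. Their poses are not given: they have to be found in the camera images.
- stand: Fixed grey stand; origin on the left table (z = 0) under the spindle axis. Base 12 mm thick, 80 wide, x -55 to +130 mm. Round seat 32 mm across, top 26 mm above the table; spindle 17 mm across, tapered tip 52 mm above the table. Gauge column 12 mm across, 140 mm high, at x = +115 mm (away from the robot): closing the fingers along the stand's y keeps the hand clear of it.
- focus_pointer: Fixed aluminium pointer clamped on the gauge column, aimed at the spindle axis. Origin: the point of its tip, the focal mark, 80 mm from the spindle axis along the stand's +x; its height varies (90 to 120 mm above the table). Axes parallel to the stand's. Clamp collar 24 mm across, 16 mm high, with a small thumb knob.
- large_ring: Loose larger steel bearing ring lying flat on the right-hand table (its top is 4 mm higher than the left one, z = 0.004): 48 mm outside, 22 mm bore, 18 mm high, 120 g nominal. Origin: centre of its underside; z is its axis. Grasp it across the outside from above. Seated on the stand its origin is on the spindle axis, 26 mm above the table.
- small_ring: Loose smaller steel bearing ring lying flat: 34 mm outside, 14 mm bore (too small for the spindle), 18 mm high. Origin: centre of its underside. Not part of the job; leave it.
- loupe: Hand lens lying flat, about 90 g: round aluminium frame 56 mm across, 20 mm high, clear lens, straight black handle. Origin: underside of the frame under the lens centre; z up when it lies. Handle along its own -x from 40 to 132 mm from the lens axis, 18 mm wide, 20 mm high. Level means its z axis is upright.
- lens_center (a point): Centre of the lens, 10 mm above the underside of the loupe's frame (half the frame's height, marked by a thin dark line round the frame). Same axes as the loupe.
- loupe_grip (a point): Good place to grip the handle, near the balance point: on the handle's axis, 68 mm from the lens centre along the loupe's -x, at the same height as the lens centre. Pinch across the 18 mm width (the loupe's y).
- spare_wheel: Loose bystander: skate wheel lying flat, 47 mm across, 16 mm high. Origin: centre of underside.
- leg_bolt: Loose bystander: steel bolt standing on its head, 42 mm high. Origin: centre of underside.
- spanner: Loose bystander: flat spanner 165 mm long, 6 mm thick. Origin: centre of underside.
- label_roll: Loose bystander: roll of white labels standing on end, 69 mm across, 60 mm high. Origin: centre of underside.
- scrub_brush: Loose bystander: scrubbing brush 156 mm long, 50 mm high. Origin: centre of underside.
Not all that is in view belongs to the job. What is shaped like the large_ring but brown or orange is not meant.

How it is judged:
By the outcome, as a careful person would: the job done as asked, in the order asked, and still so for the second after the job is handed in, while the arm keeps its last pose, push and grip.
It also fails if it takes over 59 s, if anything falls off the work surface, if the arm or the gripper's body presses on something with over 40 N, if the wrist force passes 120 N, or if a joint passes its speed limit or range.

## Working session

There is one attempt and no reset: what is moved stays moved. The work goes in short steps, Python scripts to look and compute and a shell command to move; the robot and the scene stay as the last step left them, time stands still between calls to the robot, and variables do not carry over. Pictures are saved under pics/ and viewed, at most 10 in all, crops included, and the job is handed in when it is done.

```bash
mkdir -p pics; cat > h.py <<'E'
import numpy as np, cv2, json
from workcell import env, imaging
from scipy.spatial.transform import Rotation as R
def q2R(q): return R.from_quat([q[1],q[2],q[3],q[0]]).as_matrix()
def snap(name,tag):
    s=env.sense(); d=imaging.snapshot(name)
    K=np.array([[d['fx'],0,d['cx']],[0,d['fy'],d['cy']],[0,0,1.]])
    if name=='wrist':
        T=np.eye(4);T[:3,:3]=q2R(s['eef_rot']);T[:3,3]=s['position']
        T=T@np.array(d['tool_from_camera'])
    else:
        T=np.eye(4);a=np.array(d['attitude'])
        T[:3,:3]=a if a.shape==(3,3) else q2R(a);T[:3,3]=d['eye']
    np.savez(f'pics/{tag}.npz',K=K,D=np.array(d['dist_coeffs'],float),T=T,img=d['frame'])
    cv2.imwrite(f'pics/{tag}.png',cv2.cvtColor(d['frame'],cv2.COLOR_RGB2BGR))
def load(tag): return np.load(f'pics/{tag}.npz')
def ray(tag,uv):
    c=load(tag);p=cv2.undistortPoints(np.array([[uv]],float),c['K'],c['D'])[0,0]
    d=c['T'][:3,:3]@np.array([p[0],p[1],1]);return c['T'][:3,3],d/np.linalg.norm(d)
def onz(tag,uv,z):
    o,d=ray(tag,uv);return o+d*(z-o[2])/d[2]
def tri(*obs):
    A=np.zeros((3,3));b=np.zeros(3);L=[ray(t,u) for t,u in obs]
    for o,d in L:
        P=np.eye(3)-np.outer(d,d);A+=P;b+=P@o
    x=np.linalg.solve(A,b);return x,[round(1e3*np.linalg.norm(np.cross(x-o,d)),1) for o,d in L]
def proj(tag,P):
    c=load(tag);T=np.linalg.inv(c['T']);P=np.atleast_2d(P).astype(float)
    return cv2.projectPoints(P@T[:3,:3].T+T[:3,3],np.zeros(3),np.zeros(3),c['K'],c['D'])[0][:,0]
def crop(tag,out,x0,y0,x1,y1,f):
    im=cv2.imread(f'pics/{tag}.png')[y0:y1,x0:x1]
    cv2.imwrite(f'pics/{out}.png',cv2.resize(im,None,fx=f,fy=f,interpolation=cv2.INTER_CUBIC))
E
python3 - <<'E'
from h import *
for n in ('scene','top','wrist'): snap(n,n+'0'); print(n,load(n+'0')['T'].round(3).tolist(),load(n+'0')['K'][0,0])
a=cv2.imread('pics/scene0.png');b=cv2.imread('pics/top0.png');w=cv2.imread('pics/wrist0.png')
r=lambda i:cv2.resize(i,(400,300),interpolation=cv2.INTER_AREA)
cv2.imwrite('pics/m0.png',np.vstack([np.hstack([r(a),r(b)]),np.hstack([r(w),r(w)*0])]))
s=env.sense();print({k:np.round(v,3).tolist() for k,v in s.items()})
E
```

```text
scene [[0.657, -0.389, 0.646, -0.208], [-0.754, -0.333, 0.566, -0.535], [-0.005, -0.859, -0.512, 0.724], [0.0, 0.0, 0.0, 1.0]] 396.0241442759734
top [[0.029, -0.997, 0.072, 0.473], [-1.0, -0.028, 0.012, 0.157], [-0.01, -0.072, -0.997, 1.357], [0.0, 0.0, 0.0, 1.0]] 358.5742805543856
wrist [[0.233, 0.92, 0.316, 0.063], [0.972, -0.22, -0.078, 0.627], [-0.002, 0.325, -0.946, 0.371], [0.0, 0.0, 0.0, 1.0]] 274.37115379220535
{'t': 0.15, 'joints': [1.233, 0.277, -0.028, 1.268, -0.0, 1.467], 'joint_vel': [0.002, -0.003, 0.005, -0.0, 0.001, 0.0], 'joint_torque': [-0.0, -44.606, 29.564, 0.011, -0.0, -0.0], 'position': [0.145, 0.607, 0.303], 'eef_rot': [-0.0, 0.117, 0.993, -0.001], 'contact_force': [0.224, -0.376, -0.281], 'ft_torque': [0.011, 0.035, -0.047], 'grasp_force': 0.0, 'width': 1.0}
```

View pics/m0.png

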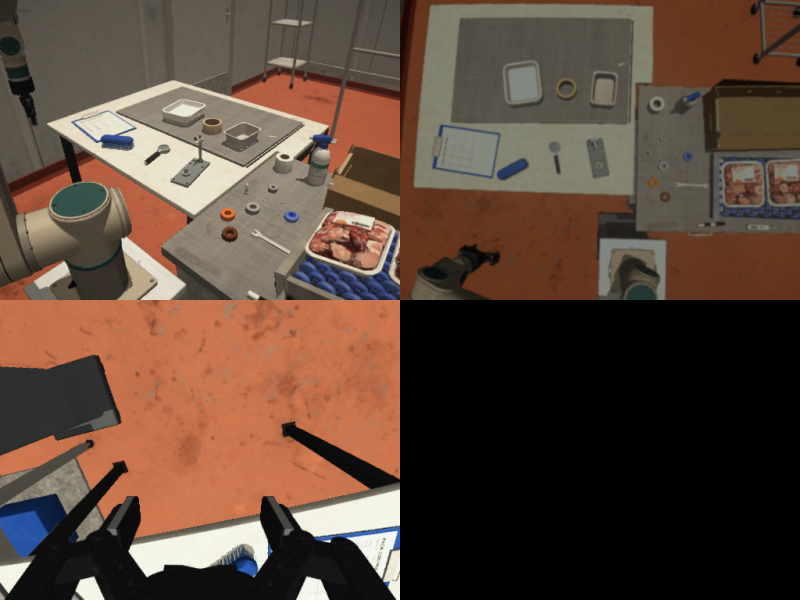

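The montage shows the stand, with the loupe to its left, at about top (252,200). The rings on the grey right table are at about top (338,180–214). I'll enlarge both views.

```bash
python3 - <<'E'
from h import *
crop('top0','c1',180,125,380,275,4)
crop('scene0','c2',180,165,380,315,4)
E
```

```text
(no output)
```

View pics/c1.png

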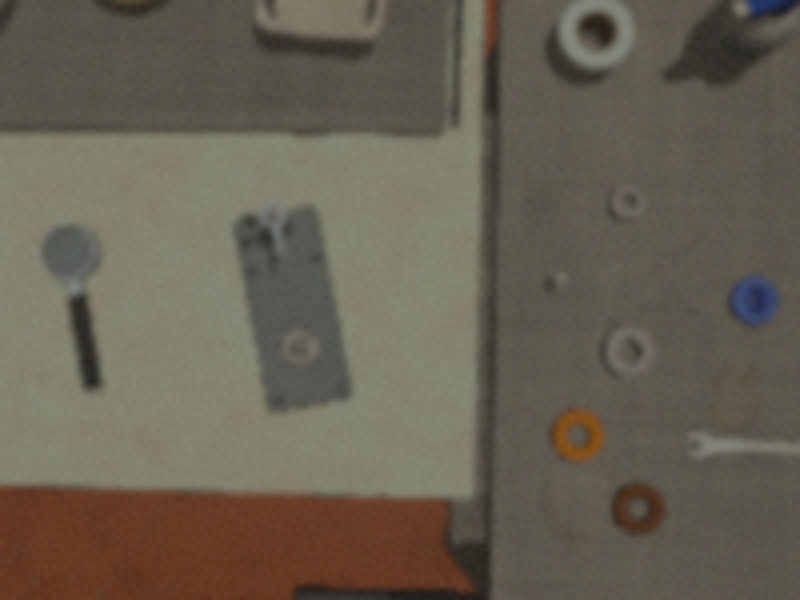

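View pics/c2.png

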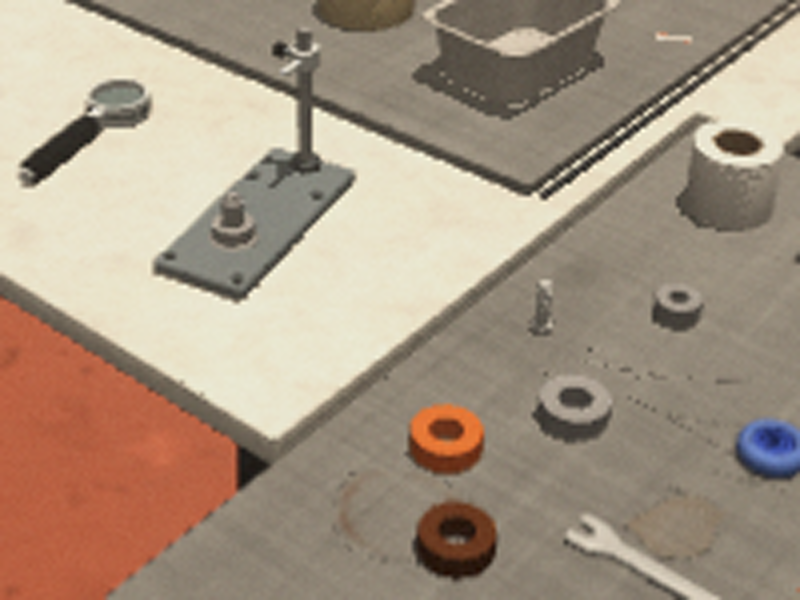

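Candidates for the large ring:
- Grey at top crop (628,351): about 48 mm across, steel.
- Grey at top crop (628,203): smaller, so it's small_ring.
- Orange (578,435) and brown (638,509): excluded by colour.

The large ring is therefore the grey one, at scene crop (574,402), and both enlarged crops confirm it. Next I measure.

```bash
python3 - <<'E'
from h import *
t=lambda x,y:(180+(x+.5)/4-.5,125+(y+.5)/4-.5)
s=lambda x,y:(180+(x+.5)/4-.5,165+(y+.5)/4-.5)
def T(n,a,b):
    x,e=tri(('top0',t(*a)),('scene0',s(*b)));print(n,x.round(4),e)
T('ring top',(628,351),(575,398))
T('small top',(628,203),(679,298))
T('spindle top',(301,345),(234,198))
T('column top',(270,208),(304,33))
T('pointer tip',(283,250),(284,71))
T('lens top',(71,251),(120,96))
T('handle end',(93,388),(27,176))
for n,p,z in (('ringz22',(628,351),.022),('lens20',(71,251),.02),('handle end20',(93,385),.02),('handle start',(78,297),.02),('spindle',(301,345),.05),('bolt',(556,281),.03),('orange',(578,435),.02)): print(n,onz('top0',t(*p),z).round(4))
for n,p,z in (('ringz22',(575,398),.022),('lens20',(120,96),.02)): print(n,onz('scene0',s(*p),z).round(4))
# stand base corners top view z=.012
for p in ((236,222),(316,206),(351,395),(270,410)): print('corner',onz('top0',t(*p),.012).round(4))
E
```

```text
ring top [ 0.5015 -0.134   0.0239] [np.float64(1.0), np.float64(1.0)]
small top [ 0.6397 -0.1321  0.0247] [np.float64(0.9), np.float64(0.9)]
spindle top [0.4974 0.1706 0.0516] [np.float64(0.1), np.float64(0.1)]
column top [0.612  0.1998 0.1364] [np.float64(0.4), np.float64(0.4)]
pointer tip [0.577  0.1885 0.1213] [np.float64(1.2), np.float64(1.2)]
lens top [0.5796 0.3891 0.0212] [np.float64(0.2), np.float64(0.2)]
handle end [0.4522 0.3649 0.0109] [np.float64(0.1), np.float64(0.1)]
ringz22 [ 0.501  -0.1337  0.022 ]
lens20 [0.5799 0.3891 0.02  ]
handle end20 [0.4552 0.3635 0.02  ]
handle start [0.5369 0.3808 0.02  ]
spindle [0.4976 0.1705 0.05  ]
bolt [ 0.5638 -0.064   0.03  ]
orange [ 0.4218 -0.0887  0.02  ]
ringz22 [ 0.5042 -0.1336  0.022 ]
lens20 [0.5808 0.3909 0.02  ]
corner [0.6123 0.2355 0.012 ]
corner [0.6296 0.1605 0.012 ]
corner [0.4529 0.1228 0.012 ]
corner [0.4368 0.1981 0.012 ]
```

```bash
python3 -m handwheel '0 0 0 0 0 0 -.113;0 0 0 0 0 0 -.113;0 0 0 0 0 0 -.113;0 0 0 0 0 0 -.113;0 -.94 -4 0 0 0 0;0 -.94 -4 0 0 0 0;0 -.94 -4 0 0 0 0;0 -.94 -4 0 0 0 0'
python3 -m handwheel '0 -.94 -4 0 0 0 0;0 -.94 -4 0 0 0 0;0 -.94 -4 0 0 0 0;0 -.94 -4 0 0 0 0;0 -.94 -4 0 0 0 0;0 -.94 -4 0 0 0 0;0 -.94 -4 0 0 0 0;0 -.94 -4 0 0 0 0'
python3 -m handwheel '0 -.94 -4 .5 0 0 0;0 -.94 -4 .5 0 0 0;0 -.94 -4 .5 0 0 0;0 -.94 -4 .5 0 0 0;0 -.94 -4 .5 0 0 0;0 -.94 -4 .5 0 0 0;0 -.94 -4 .5 0 0 0;0 -.94 -4 .5 0 0 0'
python3 -m handwheel '0 0 0 1 0 0 0;0 0 0 1 0 0 0;0 0 0 1 0 0 0;0 0 0 1 0 0 0;0 0 0 1 0 0 0;0 0 0 1 0 0 0;0 0 0 0 0 0 0;0 0 0 0 0 0 0'
python3 - <<'E'
from h import *
snap('wrist','w1');s=env.sense();print(s['position'],s['eef_rot'])
print(proj('w1',[[.5015,-.134,.0225]]),proj('w1',[[.5015,-.134,.0225]]))
cv2.imwrite('pics/w1b.png',cv2.resize(cv2.imread('pics/w1.png'),(800,600)))
E
```

```text
t: 0.82
position: [0.2167, 0.458, 0.3033]
eef_rot: [-0.0, -0.109, 0.994, -0.0]
contact_force: [0.3, 0.4, 0.2]
width: 1.001
grasp_force: 0.0
t: 1.48
position: [0.3591, 0.1615, 0.3039]
eef_rot: [0.0, -0.109, 0.994, 0.0]
contact_force: [0.5, 1.8, -0.1]
width: 0.998
grasp_force: 0.0
t: 2.15
position: [0.5016, -0.1349, 0.2634]
eef_rot: [-0.0, -0.108, 0.994, 0.0]
contact_force: [1.1, 0.4, -0.1]
width: 1.001
grasp_force: 0.0
t: 2.82
position: [0.5007, -0.1319, 0.2031]
eef_rot: [-0.001, -0.109, 0.994, 0.0]
contact_force: [0.9, -0.3, 0.5]
width: 1.002
grasp_force: 0.0
[ 0.50129257 -0.13232588  0.20388886] [-7.04569080e-05 -1.08822870e-01  9.94061154e-01  1.46209418e-05]
[[253.24322284 196.25884306]] [[253.24322284 196.25884306]]
```

View pics/w1b.png

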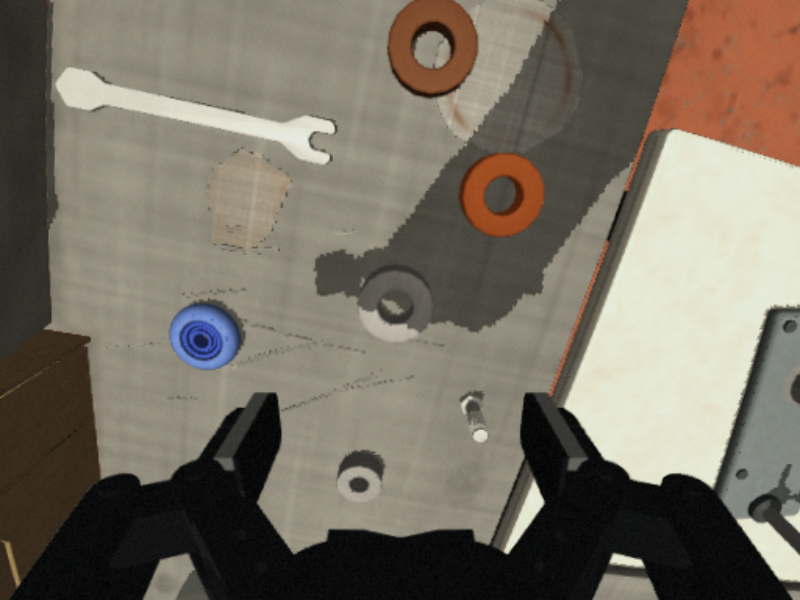

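The grey ring shows at view (396,304), 253/195 in full pixels. That matches its predicted projection of (253,196). Bolt and orange ring are clear of the fingers, so I descend and grip.

```bash
python3 -m handwheel '0 .02 -.17 1.25 0 0 0;0 0 0 1.25 0 0 0;0 0 0 1.25 0 0 0;0 0 0 1.25 0 0 0;0 0 0 1.25 0 0 0;0 0 0 1.25 0 0 0;0 0 0 1.25 0 0 0;0 0 0 1.25 0 0 0'
python3 -m handwheel '0 0 0 .8 0 0 0;0 0 0 .8 0 0 0;0 0 0 .8 0 0 0;0 0 0 0 0 0 0;1 0 0 0 0 0 0;1 0 0 0 0 0 0;1 0 0 0 0 0 0;1 0 0 0 0 0 0' 60
python3 -m handwheel '1 0 0 0 0 0 0;1 0 0 0 0 0 0;1 0 0 0 0 0 0;1 0 0 0 0 0 0;1 0 0 0 0 0 0;1 0 0 0 0 0 0;1 0 0 0 0 0 0;1 0 0 0 0 0 0'
python3 - <<'E'
from h import *
snap('wrist','w2')
E
```

```text
t: 3.53
position: [0.5025, -0.1348, 0.1044]
eef_rot: [0.001, -0.109, 0.994, -0.001]
contact_force: [0.1, 0.9, 0.4]
width: 1.001
grasp_force: 0.0
t: 4.2
position: [0.5022, -0.1348, 0.0813]
eef_rot: [0.001, -0.108, 0.994, -0.0]
contact_force: [-1.9, 0.2, 6.3]
width: 0.531
grasp_force: 60.3
t: 4.87
position: [0.5022, -0.1348, 0.0813]
eef_rot: [0.001, -0.108, 0.994, -0.0]
contact_force: [-1.7, 0.1, 6.5]
width: 0.535
grasp_force: 60.3
```

```bash
python3 -m handwheel '1 0 0 -.7 0 0 0;1 0 0 -1.5 0 0 0;1 0 0 -1.5 0 0 0;1 0 0 -1.5 0 0 0;1 0 0 -1.5 0 0 0;1 0 0 -1.5 0 0 0;1 0 0 -1.5 0 0 0;1 0 0 -1.5 0 0 0'
python3 -m handwheel '1 -.6 3 0 0 0 0;1 -.6 3 0 0 0 0;1 -.6 3 0 0 0 0;1 -.6 3 0 0 0 0;1 -.6 3 0 0 0 0;1 -.6 3 0 0 0 0;1 0 0 0 0 0 0;1 0 0 0 0 0 0'
python3 - <<'E'
from h import *
s=env.sense();print(s['position'],s['eef_rot'])
snap('wrist','w3')
cv2.imwrite('pics/w3b.png',cv2.resize(cv2.imread('pics/w3.png'),(800,600),interpolation=cv2.INTER_CUBIC))
E
```

```text
t: 5.58
position: [0.5014, -0.1345, 0.1931]
eef_rot: [0.0, -0.108, 0.994, -0.0]
contact_force: [0.1, -0.4, -1.0]
width: 0.534
grasp_force: 61.5
t: 6.25
position: [0.4976, 0.0502, 0.1923]
eef_rot: [0.0, -0.11, 0.994, -0.0]
contact_force: [-0.1, 0.2, -1.2]
width: 0.527
grasp_force: 61.7
[0.49764636 0.05022304 0.19232664] [ 1.47883268e-04 -1.09963322e-01  9.93935611e-01 -2.15110271e-04]
```

View pics/w3b.png

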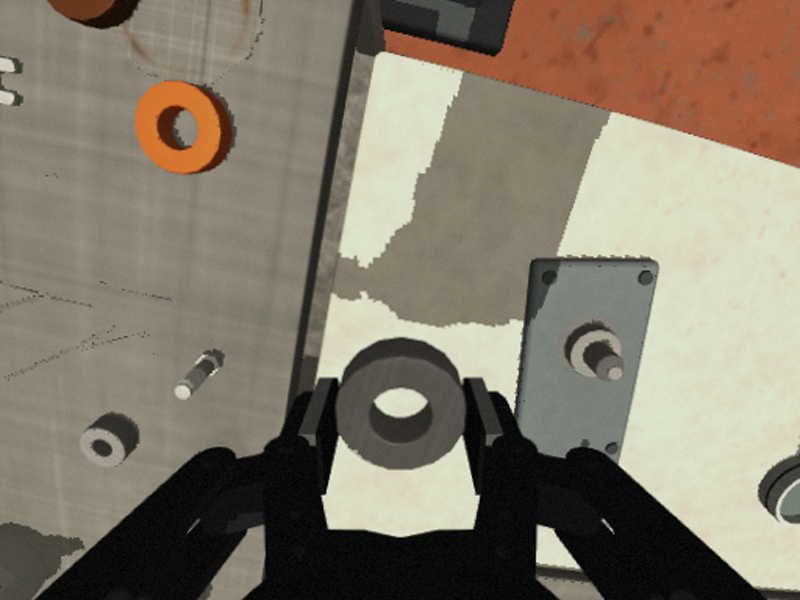

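The ring hangs in the fingers with its top face centred at about view (401,413). The spindle tip is at (612,368) and the seat at (592,345).

```bash
python3 - <<'E'
from h import *
w=lambda x,y:((x+.5)*.64-.5,(y+.5)*.64-.5)
t=lambda x,y:(180+(x+.5)/4-.5,125+(y+.5)/4-.5)
s=lambda x,y:(180+(x+.5)/4-.5,165+(y+.5)/4-.5)
print('spindle wrist z.052',onz('w3',w(613,369),.052))
print(tri(('w3',w(613,369)),('top0',t(301,345)),('scene0',s(234,198))))
a,b=onz('w3',w(533,261),.012),onz('w3',w(657,263),.012);print(a,b,np.degrees(np.arctan2(*(b-a)[1::-1])))
# held ring: fit circle projections
c=load('w3');S=c['T']
r=onz('w3',w(401,413),.133);print('ring',r)
p=np.array([0.4976,.0502,.1923]);d=r-p
x=np.array([-.9763,-.2164,0]);y=np.array([-.2164,.9763,0]);print('ring in tool',d@x,d@y)
th=np.linspace(0,2*np.pi,60)
for z in (.130,.133,.136):
    rr=onz('w3',w(401,413),z)
    for R_ in (.024,.011):
        q=proj('w3',np.c_[rr[0]+R_*np.cos(th),rr[1]+R_*np.sin(th),0*th+z])/.64;print(z,R_,q.min(0),q.max(0))
E
```

```text
spindle wrist z.052 [0.4945498  0.16977595 0.052     ]
(array([0.49653909, 0.17049786, 0.05129395]), [np.float64(1.6), np.float64(1.0), np.float64(0.7)])
[0.4527657  0.12131791 0.012     ] [0.43686377 0.19608392 0.012     ] 102.00727870681082
ring [0.49556329 0.05017213 0.133     ]
ring in tool 0.001994465772557411 0.00041353541945933514
0.13 0.024 [332.8605568  350.98020492] [468.53883315 467.80172937]
0.13 0.011 [369.61427133 385.30120656] [431.82175715 438.75396435]
0.133 0.024 [331.2686007  349.44347915] [470.12835035 469.02061103]
0.133 0.011 [368.88360611 384.63979417] [432.55206194 439.34899529]
0.136 0.024 [329.60027937 347.82840514] [471.79404005 470.29459183]
0.136 0.011 [368.11779928 383.94569031] [433.31747495 439.97185403]
```

```bash
python3 -m handwheel '1 -.6 2.5 0 0 0 0;1 -.6 2.5 0 0 0 0;1 -.6 2.5 0 0 0 0;1 -.5 2.5 0 0 0 0;1 -.27 1.72 0 0 0 0;1 0 0 1.5 0 0 0;1 0 0 1.5 0 0 0;1 0 0 1 0 0 0'
python3 -m handwheel '1 0 0 .5 0 0 0;1 0 0 .5 0 0 0;1 0 0 0 0 0 0;1 0 0 0 0 0 0;1 0 0 0 0 0 0;1 0 0 0 0 0 0;1 0 0 0 0 0 0;1 0 0 0 0 0 0'
python3 - <<'E'
from h import *
s=env.sense();print(s['position'],s['eef_rot'])
snap('wrist','w4');snap('scene','s4')
a=cv2.imread('pics/w4.png')[180:340,180:330];b=cv2.imread('pics/s4.png')[165:255,200:290]
cv2.imwrite('pics/m4.png',np.hstack([cv2.resize(a,(394,420),interpolation=2),cv2.resize(b,(400,420),interpolation=2)]))
E
```

```text
t: 6.97
position: [0.4978, 0.168, 0.1511]
eef_rot: [-0.0, -0.108, 0.994, -0.0]
contact_force: [-1.1, -0.8, -0.4]
width: 0.53
grasp_force: 61.7
t: 7.63
position: [0.4981, 0.1691, 0.1424]
eef_rot: [0.0, -0.108, 0.994, 0.0]
contact_force: [-0.5, 0.1, -1.4]
width: 0.531
grasp_force: 61.7
[0.49806479 0.16905396 0.14238075] [ 4.44461304e-04 -1.08431827e-01  9.94103788e-01  3.09281986e-05]
```

View pics/m4.png

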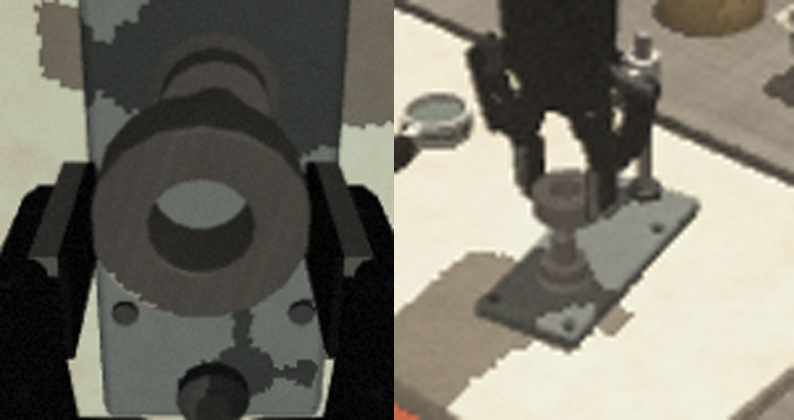

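The ring is above the spindle: left panel has the ring face at (201,222) and the seat/spindle neck at about (216,85). I'll compute the offset.

```bash
python3 - <<'E'
from h import *
w=lambda x,y:(180+(x+.5)/2.627-.5,180+(y+.5)/2.625-.5)
s=lambda x,y:(200+(x-394+.5)/4.444-.5,165+(y+.5)/4.667-.5)
x=np.array([-.9763,-.2164,0]);y=np.array([-.2164,.9763,0])
p=np.array([.4981,.1691,.1424])
th=np.linspace(0,2*np.pi,90)
def ext(tag,c,r,z,f):
    q=proj(tag,np.c_[c[0]+r*np.cos(th),c[1]+r*np.sin(th),0*th+z])
    if tag=='w4': q=(q+.5-180)*2.627
    else: q=(q+.5-[200,165])*[4.444,4.667]+[394,0]
    print(f,q.min(0).round(),q.max(0).round())
for ztop in (.080,.083,.086):
    c=onz('w4',w(201,222),ztop);print(c,(c-p)@x,(c-p)@y);ext('w4',c,.024,ztop,'ring');ext('w4',c,.011,ztop,'bore')
for c in ((.4974,.1706),(.4945,.1698)):
    ext('w4',c,.016,.026,'seat');ext('w4',c,.0085,.05,'spin')
    ext('s4',c,.016,.026,'s seat');ext('s4',c,.024,.065,'s ring bot');ext('s4',c,.024,.083,'s ring top')
    ext('s4',c,.011,.083,'s bore')
E
python3 - <<'E'
import cv2
a=cv2.imread('pics/w4.png')[180:260,205:305];b=cv2.imread('pics/s4.png')[185:245,220:260]
cv2.imwrite('pics/m5.png',cv2.convertScaleAbs(__import__('numpy').hstack([cv2.resize(a,(450,360),interpolation=2),cv2.resize(b,(320,360),interpolation=2)]),alpha=1.8,beta=10))
E
```

```text
[0.4980424  0.16935082 0.08      ] 1.96042723169129e-06 0.0002573371543563301
ring [ 87. 119.] [316. 315.]
bore [149. 177.] [254. 266.]
[0.49614978 0.16892925 0.083     ] 0.00194095042965381 0.0002553231952702046
ring [ 85. 116.] [318. 317.]
bore [148. 175.] [255. 267.]
[0.49425716 0.16850768 0.086     ] 0.0038799404320759285 0.0002533092361840791
ring [ 82. 114.] [321. 319.]
bore [147. 174.] [256. 268.]
seat [149.  61.] [263. 165.]
spin [173. 124.] [241. 184.]
s seat [544. 250.] [590. 278.]
s ring bot [530. 194.] [601. 235.]
s ring top [529. 171.] [600. 212.]
s bore [548. 182.] [581. 200.]
seat [148.  51.] [263. 156.]
spin [172. 112.] [240. 174.]
s seat [542. 252.] [588. 281.]
s ring bot [528. 196.] [599. 238.]
s ring top [526. 173.] [598. 214.]
s bore [546. 184.] [579. 203.]
```

View pics/m5.png

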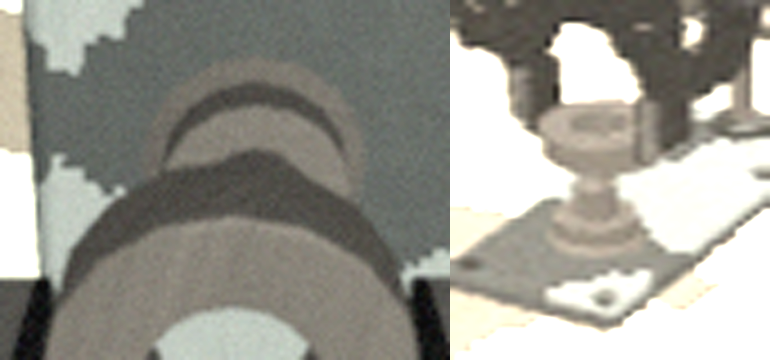

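```bash
python3 -m handwheel '1 -.05 .25 0 0 0 0;1 0 0 .3 0 0 0;1 0 0 .3 0 0 0;1 0 0 .3 0 0 0;1 0 0 .3 0 0 0;1 0 0 .3 0 0 0;1 0 0 .2 0 0 0;1 0 0 0 0 0 0'
python3 - <<'E'
from h import *
s=env.sense();print(s['position'],s['contact_force'],s['ft_torque'])
E
```

```text
t: 8.4
position: [0.4973, 0.1714, 0.1242]
eef_rot: [-0.001, -0.108, 0.994, -0.0]
contact_force: [0.3, 0.4, -1.5]
width: 0.532
grasp_force: 61.7
[0.49725141 0.17137728 0.12420143] [ 0.34420764  0.41894258 -1.46846901] [-0.03211841 -0.02227117 -0.03744108]
```

```bash
python3 -m handwheel '1 0 0 .2 0 0 0;1 0 0 .2 0 0 0;1 0 0 .2 0 0 0;1 0 0 .2 0 0 0;1 0 0 .2 0 0 0;1 0 0 0 0 0 0;1 0 0 0 0 0 0;1 0 0 0 0 0 0'
```

```text
t: 9.07
position: [0.4978, 0.1715, 0.1149]
eef_rot: [0.0, -0.108, 0.994, 0.0]
contact_force: [-0.5, -0.3, -0.6]
width: 0.537
grasp_force: 61.7
```

```bash
python3 -m handwheel '1 0 0 .2 0 0 0;1 0 0 .2 0 0 0;1 0 0 .2 0 0 0;1 0 0 .2 0 0 0;1 0 0 .1 0 0 0;1 0 0 0 0 0 0;1 0 0 0 0 0 0;1 0 0 0 0 0 0'
python3 -m handwheel '1 0 0 .05 0 0 0;1 0 0 .05 0 0 0;1 0 0 .05 0 0 0;1 0 0 .05 0 0 0;1 0 0 .05 0 0 0;1 0 0 0 0 0 0;1 0 0 0 0 0 0;1 0 0 0 0 0 0'
```

```text
t: 9.73
position: [0.4977, 0.1715, 0.1059]
eef_rot: [0.0, -0.108, 0.994, 0.0]
contact_force: [0.9, 0.8, -0.7]
width: 0.532
grasp_force: 61.7
t: 10.4
position: [0.4977, 0.1715, 0.1035]
eef_rot: [-0.0, -0.108, 0.994, -0.0]
contact_force: [0.3, 0.9, 0.0]
width: 0.531
grasp_force: 61.9
```

```bash
python3 -m handwheel '1 0 0 .05 0 0 0;1 0 0 .05 0 0 0;1 0 0 0 0 0 0;1 0 0 0 0 0 0;1 0 0 .05 0 0 0;1 0 0 .05 0 0 0;1 0 0 0 0 0 0;1 0 0 0 0 0 0'
```

```text
t: 11.07
position: [0.4978, 0.1715, 0.1034]
eef_rot: [0.0, -0.108, 0.994, -0.0]
contact_force: [-5.1, -1.3, 15.9]
width: 0.534
grasp_force: 63.3
```

It made contact at TCP z 0.1034, the expected seated height. I release, rise and check.

```bash
python3 -m handwheel '0 0 0 -.1 0 0 0;0 0 0 0 0 0 0;0 0 0 0 0 0 0;0 0 0 0 0 0 0;0 0 0 0 0 0 0;0 0 0 0 0 0 0;0 0 0 -.5 0 0 0;0 0 0 -1 0 0 0'
python3 -m handwheel '0 0 0 -2 0 0 0;0 0 0 -2 0 0 0;0 0 0 -2 0 0 0;0 0 0 -2 0 0 0;0 0 0 -2 0 0 0;0 0 0 -2 0 0 0;0 0 0 0 0 0 0;0 0 0 0 0 0 0'
python3 - <<'E'
from h import *
s=env.sense();print(s['position'],s['eef_rot'])
snap('wrist','w5');snap('scene','s5')
a=cv2.imread('pics/w5.png')[150:330,170:340];b=cv2.imread('pics/s5.png')[165:255,205:285]
cv2.imwrite('pics/m6.png',np.hstack([cv2.resize(a,None,fx=2.5,fy=2.5,interpolation=2),cv2.resize(b,None,fx=4.5,fy=5,interpolation=2)]))
E
```

```text
t: 11.73
position: [0.4966, 0.1713, 0.1166]
eef_rot: [-0.002, -0.108, 0.994, -0.0]
contact_force: [0.2, -1.0, -0.8]
width: 1.002
grasp_force: 0.0
t: 12.4
position: [0.4989, 0.1718, 0.2395]
eef_rot: [0.002, -0.108, 0.994, 0.0]
contact_force: [0.2, -0.2, 1.1]
width: 1.001
grasp_force: 0.0
[0.49885004 0.17176918 0.23954205] [ 2.16301966e-03 -1.08414347e-01  9.94103420e-01  2.02159012e-04]
```

View pics/m6.png

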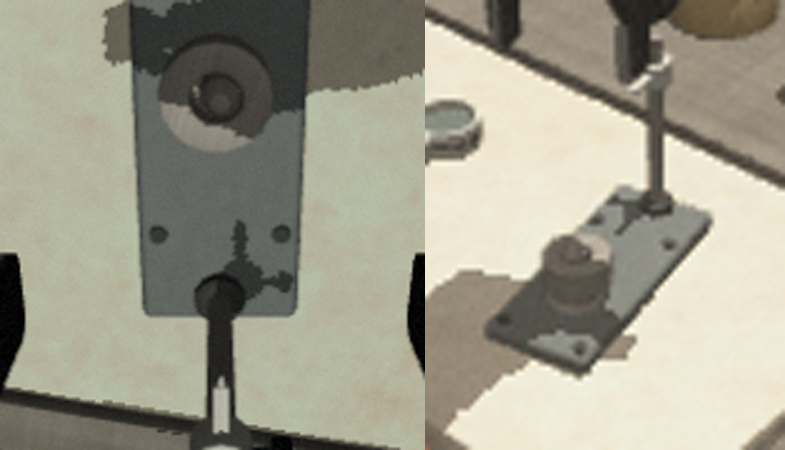

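The ring lies flat on the seat. The pointer tip is at left panel (221,378) and right panel (631,90).

```bash
python3 - <<'E'
from h import *
w=(170+221.5/2.5-.5,150+378/2.5-.5); s=(250.4,182.5); t=(180+283.5/4-.5,125+250.5/4-.5)
print(tri(('w5',w),('s5',s)),tri(('w5',w),('s5',s),('top0',t)),tri(('w5',w),('top0',t)))
for z in (.1,.105,.11,.115,.12): print(z,onz('w5',w,z).round(4),onz('s5',s,z).round(4),onz('top0',t,z).round(4))
ww=(170+220/2.5-.5,150+97/2.5-.5);print('spindle',onz('w5',ww,.052))
ww=(170+216/2.5-.5,150+94/2.5-.5);print('ring top',onz('w5',ww,.044))
a,b=[onz('w5',(170+x/2.5,150+y/2.5),.012) for x,y in((145,311),(297,315))];print(np.degrees(np.arctan2(*(b-a)[1::-1])))
E
```

```text
(array([0.57175662, 0.18866595, 0.12129494]), [np.float64(2.3), np.float64(2.3)]) (array([0.57586509, 0.18950708, 0.11834447]), [np.float64(3.5), np.float64(2.3), np.float64(2.8)]) (array([0.57835337, 0.18963945, 0.11038209]), [np.float64(1.7), np.float64(1.7)])
0.1 [0.5865 0.1933 0.1   ] [0.6027 0.2149 0.1   ] [0.5796 0.1882 0.1   ]
0.105 [0.5824 0.1923 0.105 ] [0.5962 0.2089 0.105 ] [0.5792 0.1881 0.105 ]
0.11 [0.5783 0.1914 0.11  ] [0.5898 0.2029 0.11  ] [0.5788 0.188  0.11  ]
0.115 [0.5742 0.1904 0.115 ] [0.5833 0.1969 0.115 ] [0.5783 0.1878 0.115 ]
0.12 [0.5701 0.1895 0.12  ] [0.5768 0.1909 0.12  ] [0.5779 0.1877 0.12  ]
spindle [0.49415957 0.17251726 0.052     ]
ring top [0.49571387 0.17126339 0.044     ]
100.56753972371945
```

```bash
python3 -m handwheel '0 0 2.5 0 0 0 0;0 0 2.5 0 0 0 0;0 0 2.5 0 0 0 0;0 0 0 0 0 0 0;0 0 0 0 0 0 0;0 0 0 0 0 0 0;0 0 0 0 0 0 0;0 0 0 0 0 0 0'
python3 - <<'E'
from h import *
s=env.sense();print(s['position'],s['eef_rot']);snap('wrist','w6')
E
python3 -m handwheel '0 -1.2 2.4 0 0 0 0;0 -1.2 2.4 0 0 0 0;0 -1.2 2.4 0 0 0 0;0 -1.2 2.4 0 0 0 0;0 -1.1 2.57 0 0 0 0;0 0 0 0 0 0 0;0 0 0 0 0 0 0;0 0 0 0 0 0 0'
python3 - <<'E'
from h import *
s=env.sense();print(s['position'],s['eef_rot']);snap('wrist','w7')
P=[.5755,.188,.117];print(proj('w6',[P]),proj('s5',[P]),proj('w7',[P]),proj('w7',[[.58,.39,.02],[.5132,.3764,.02],[.452,.363,.02]]))
u,v=proj('w6',[P])[0].astype(int);print(u,v)
u=min(max(u,30),482);v=min(max(v,30),354)
a=cv2.imread('pics/w6.png')[v-30:v+30,u-30:u+30];b=cv2.imread('pics/s5.png')[165:205,240:280]
c=cv2.imread('pics/w7.png')
m=np.zeros((600,800,3),np.uint8);m[:290,:290]=cv2.resize(a,(290,290),interpolation=2);m[300:600,:290]=cv2.resize(b,(290,300),interpolation=2);m[:375,300:]=cv2.resize(c,(500,375),interpolation=cv2.INTER_AREA)
cc=cv2.imread('pics/w6.png');m[375:600,300:600]=cv2.resize(cc,(300,225),interpolation=cv2.INTER_AREA)
cv2.imwrite('pics/m7.png',m)
E
```

```text
t: 13.17
position: [0.4815, 0.2439, 0.237]
eef_rot: [-0.0, -0.108, 0.994, -0.0]
contact_force: [0.8, 0.5, 0.6]
width: 0.999
grasp_force: 0.0
[0.48153336 0.24389333 0.2369995 ] [-4.04402087e-04 -1.07781476e-01  9.94174506e-01 -2.01615483e-04]
t: 13.88
position: [0.5128, 0.3755, 0.2371]
eef_rot: [-0.0, -0.108, 0.994, -0.0]
contact_force: [-0.2, -0.4, 0.1]
width: 1.0
grasp_force: 0.0
[0.51283713 0.37554843 0.23710393] [-4.38867120e-04 -1.08166222e-01  9.94132628e-01 -4.40819859e-04]
[[168.67060479 306.72250662]] [[250.83814283 183.797267  ]] [[ 15.01664468 243.9990699 ]] [[255.63355318 241.53266972]
 [256.56273192 185.5028671 ]
 [256.63447565 126.31289795]]
168 306
```

View pics/m7.png

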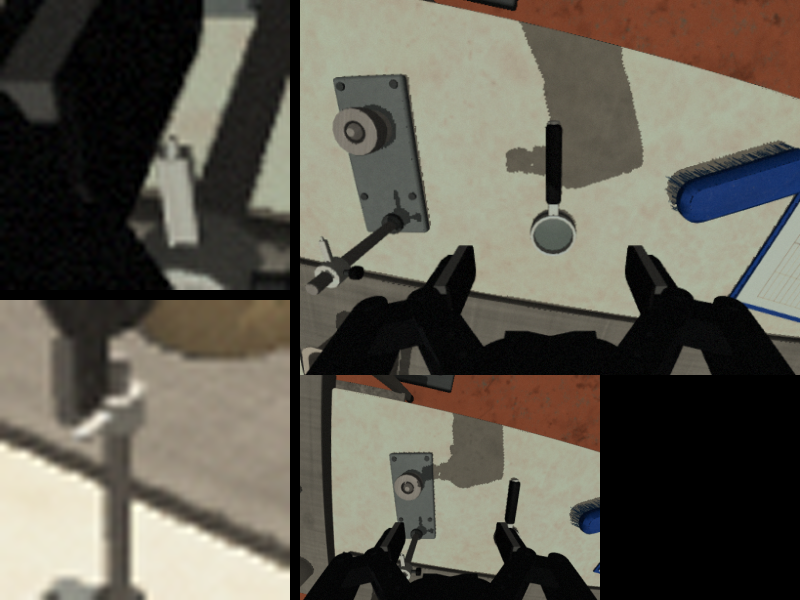

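Pixels read from this view:
- Pointer tip: w6 (173.2,304.6), w7 (23,243), s5 (249.9,182.4).
- Loupe in w7: lens (259.6,238), handle end (259.6,126.5). It's aligned with the tool.

I'll also check how deep the fingertips reach.

```bash
python3 - <<'E'
from h import *
o={'w6':(173.2,304.6),'w7':(23,243),'s5':(249.9,182.4),'w5':(258.1,300.7),'top0':(250.5,187.2)}
for ks in (('w6','w7'),('w5','w7'),('w5','w6','w7'),('w5','w7','s5'),('w5','w6','w7','s5'),tuple(o)):
    x,e=tri(*[(k,o[k]) for k in ks]);print(ks,x.round(4),np.array(e))
# control: column top and spindle tip (w7) 
print('spindle w7',onz('w7',((353-300+.5)*1.024,131*1.024),.052))
print('lens w7',onz('w7',(259.6,238),.02),'end',onz('w7',(259.6,126.5),.015))
def tp(tag,pos,P):
    q=[-.0,-.108,.994,0];M=q2R(np.array(q)/np.linalg.norm(q));return proj(tag,np.array(P)@M.T+pos)
for L in (.06,.066,.073,.08):
    q=tp('w7',load('w7')['T'][:3,3]*0+[.5128,.3755,.2371],[[.011,.0425,L],[.011,-.0425,L]]);q2=tp('w4',np.array([.4981,.1691,.1424]),[[.011,.024,L],[.011,-.024,L]])
    print(L,(q/1.024+[300,0]).round(),((q2+.5-180)*2.627).round())
E
```

```text
('w6', 'w7') [0.5768 0.1907 0.1119] [0.1 0.1]
('w5', 'w7') [0.5765 0.191  0.1122] [0. 0.]
('w5', 'w6', 'w7') [0.5765 0.1909 0.1122] [0.1 0.2 0.1]
('w5', 'w7', 's5') [0.5748 0.1922 0.1168] [2.5 2.2 3.4]
('w5', 'w6', 'w7', 's5') [0.5744 0.192  0.1167] [2.1 1.4 2.2 3.9]
('w6', 'w7', 's5', 'w5', 'top0') [0.5759 0.1909 0.1156] [1.7 2.4 4.6 1.7 4.1]
spindle w7 [0.49506642 0.17861633 0.052     ]
lens w7 [0.57450999 0.39351496 0.02      ] end [0.45190482 0.36612654 0.015     ]
0.06 [[627. 243.]
 [472. 243.]] [[319. 182.]
 [ 82. 182.]]
0.066 [[625. 238.]
 [475. 238.]] [[314. 168.]
 [ 86. 168.]]
0.073 [[622. 232.]
 [478. 232.]] [[310. 152.]
 [ 91. 152.]]
0.08 [[619. 227.]
 [481. 227.]] [[305. 138.]
 [ 95. 138.]]
```

```bash
python3 - <<'E'
from h import *
print('spindle w5,w7',tri(('w5',(257.5,188.3)),('w7',(54.3,133.6))),tri(('w3',(392,235.8)),('w7',(54.3,133.6))))
print('spindle w6',tri(('w6',((407-300)*1.707,(487-375)*1.707)),('w7',(54.3,133.6))))
ax=np.array([.4975,.1714,0]);a=np.radians(12.2);d=np.array([np.cos(a),np.sin(a),0])
P=lambda r,z:ax+d*r+[0,0,z]
print('col top pred s',proj('s5',[P(.115,.14)]),'obs',(180+304.5/4-.5,165+33.5/4-.5))
print('col base pred s',proj('s5',[P(.115,.012)]),'obs',(180+308.5/4-.5,165+160/4-.5))
print('spin pred s',proj('s5',[P(0,.052)]),'obs',(180+234.5/4-.5,165+198.5/4-.5))
for z in (.11,.113,.116,.119,.122): print(z,proj('s5',[P(.08,z)]).round(1),proj('w5',[P(.08,z)]).round(1),proj('w6',[P(.08,z)]).round(1),proj('w7',[P(.08,z)]).round(1))
print('col top w7',proj('w7',[P(.115,.14)]),'obs',((315-300+.5)*1.024,285*1.024),'col base',proj('w7',[P(.115,.012)]),'obs',(94.5*1.024,220*1.024))
print('spin w5,w7',proj('w5',[P(0,.052)]),proj('w7',[P(0,.052)]))
E
```

```text
spindle w5,w7 (array([0.49641932, 0.17304802, 0.04478011]), [np.float64(0.1), np.float64(0.1)]) (array([0.4964921 , 0.17366069, 0.04577861]), [np.float64(0.3), np.float64(0.3)])
spindle w6 (array([0.49691394, 0.17177653, 0.04299503]), [np.float64(0.0), np.float64(0.0)])
col top pred s [[256.25900432 172.49597783]] obs (255.625, 172.875)
col base pred s [[256.6361219  206.76817426]] obs (256.625, 204.5)
spin pred s [[237.99066994 213.89399861]] obs (238.125, 214.125)
0.11 [[250.8 185.7]] [[255.3 297.8]] [[171.3 301.5]] [[ 21.9 240.3]]
0.113 [[250.8 184.9]] [[255.3 300.1]] [[170.3 303.8]] [[ 19.1 242. ]]
0.116 [[250.8 184. ]] [[255.3 302.4]] [[169.3 306.2]] [[ 16.3 243.7]]
0.119 [[250.8 183.2]] [[255.3 304.8]] [[168.3 308.6]] [[ 13.5 245.5]]
0.122 [[250.8 182.3]] [[255.3 307.3]] [[167.3 311.1]] [[ 10.6 247.3]]
col top w7 [[  6.12699485 297.63770567]] obs (15.872, 291.84000000000003) col base [[ 92.83487224 228.22115041]] obs (96.768, 225.28)
spin w5,w7 [[255.64797781 191.24485305]] [[ 47.49086035 135.21226641]]
```

```bash
python3 -m handwheel '0 -.15 .1 1.75 0 0 0;0 0 0 1.75 0 0 0;0 0 0 1.75 0 0 0;0 0 0 1.75 0 0 0;0 0 0 1.75 0 0 0;0 0 0 1.75 0 0 0;0 0 0 1.75 0 0 0;0 0 0 1.75 0 0 0'
python3 -m handwheel '0 0 0 .5 0 0 0;0 0 0 .5 0 0 0;0 0 0 .5 0 0 0;0 0 0 .4 0 0 0;0 0 0 0 0 0 0;0 0 0 0 0 0 0;.5 0 0 0 0 0 0;.6 0 0 0 0 0 0'
python3 -m handwheel '.65 0 0 0 0 0 0;.7 0 0 0 0 0 0;.8 0 0 0 0 0 0;1 0 0 0 0 0 0;1 0 0 0 0 0 0;1 0 0 0 0 0 0;1 0 0 0 0 0 0;1 0 0 0 0 0 0' 60
```

```text
t: 14.6
position: [0.5141, 0.3761, 0.097]
eef_rot: [-0.0, -0.108, 0.994, -0.0]
contact_force: [0.2, 0.5, -0.7]
width: 1.002
grasp_force: 0.0
t: 15.27
position: [0.5146, 0.3779, 0.0791]
eef_rot: [0.001, -0.108, 0.994, 0.0]
contact_force: [0.5, -0.5, 0.2]
width: 0.745
grasp_force: 0.0
t: 15.93
position: [0.5145, 0.3778, 0.0788]
eef_rot: [0.0, -0.108, 0.994, 0.0]
contact_force: [-0.2, 0.3, 3.1]
width: 0.193
grasp_force: 62.0
```

```bash
python3 -m handwheel '1 0 0 -.6 0 0 0;1 0 0 -1.4 0 0 0;1 0 0 -1.6 0 0 0;1 0 0 -1.6 0 0 0;1 0 0 -1.6 0 0 0;1 0 0 -1.6 0 0 0;1 0 0 -1.5 0 0 0;1 0 0 -1 0 0 0'
python3 -m handwheel '1 .8 -1.2 0 0 0 0;1 1.6 -2.4 0 0 0 0;1 2 -3.1 0 0 0 0;1 2 -3.1 0 0 0 0;1 2 -3.1 0 0 0 0;1 2 -3.1 0 0 0 0;1 1.6 -2.4 0 0 0 0;1 .86 -1.4 0 0 0 0'
python3 -m handwheel '1 0 0 0 0 0 0;1 0 0 0 0 0 0;1 0 0 0 0 0 0;1 0 0 0 0 0 0;1 0 0 0 0 0 0;1 0 0 0 0 0 0;1 0 0 0 0 0 0;1 0 0 0 0 0 0'
python3 - <<'E'
from h import *
s=env.sense();print(s['position'],s['eef_rot'])
for n in ('scene','top','wrist'): snap(n,n+'9')
m=np.zeros((600,800,3),np.uint8)
m[:,:440]=cv2.resize(cv2.imread('pics/scene9.png')[165:240,215:270],(440,600),interpolation=2)
m[:300,450:800]=cv2.resize(cv2.imread('pics/top9.png')[165:225,220:290],(350,300),interpolation=2)
m[310:572,450:800]=cv2.resize(cv2.imread('pics/wrist9.png'),(350,262),interpolation=cv2.INTER_AREA)
cv2.imwrite('pics/m9.png',m)
E
```

```text
t: 16.6
position: [0.5143, 0.3776, 0.1888]
eef_rot: [0.0, -0.108, 0.994, 0.0]
contact_force: [0.4, -0.3, -0.5]
width: 0.193
grasp_force: 61.5
t: 17.27
position: [0.4285, 0.154, 0.1866]
eef_rot: [-0.002, -0.108, 0.994, -0.001]
contact_force: [-0.2, -0.5, -0.4]
width: 0.191
grasp_force: 61.5
t: 17.93
position: [0.4314, 0.1569, 0.1873]
eef_rot: [-0.0, -0.109, 0.994, 0.0]
contact_force: [-0.1, 0.5, -0.6]
width: 0.188
grasp_force: 61.5
[0.43137308 0.1569314  0.18733138] [-8.69241050e-05 -1.08731161e-01  9.94071188e-01  1.90357432e-05]
```

View pics/m9.png

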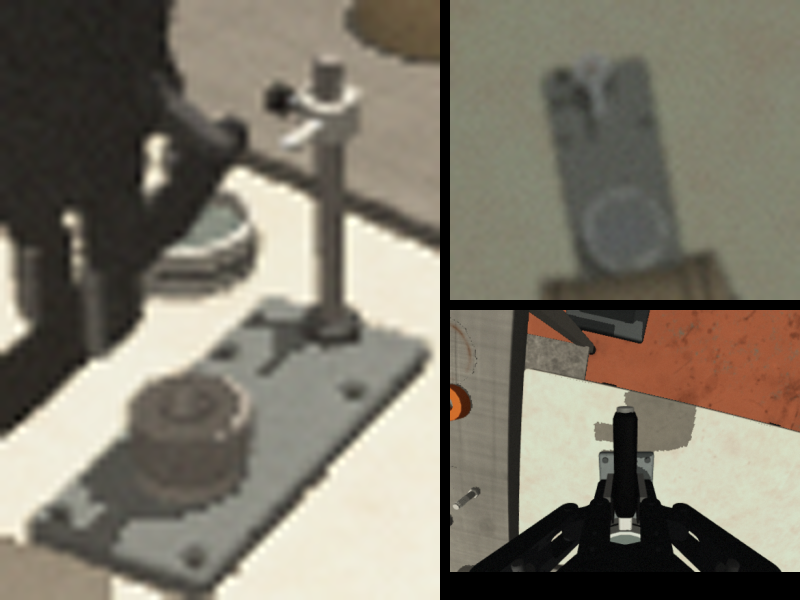

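Lens is held over the ring: top view shows it at panel (624,225), scene view has its right edge at x≈257 and lower rim at y≈293. Next I compare with the model.

```bash
python3 - <<'E'
from h import *
th=np.linspace(0,2*np.pi,180)
def circ(tag,c,r,z,o,s): 
    q=(proj(tag,np.c_[c[0]+r*np.cos(th),c[1]+r*np.sin(th),0*th+z])+.5-o)*s;return q.min(0).round(),q.max(0).round()
L=(254.4,209.6);print('lens top view',onz('top9',L,.129))
p=np.array([.4314,.1569]);print('lens pred',p+.067*np.array([.9763,.2164]))
print('ring top pred px',circ('top9',(.4972,.1712),.028,.129,[220,165],5))
for c in ((.4968,.1714),(.4990,.1720)):
  for zc in (.112,.116,.120):
    print(c,zc,'toprim',circ('scene9',c,.028,zc+.01,[215,165],8),'mid',circ('scene9',c,.028,zc,[215,165],8)[1],'botrim',circ('scene9',c,.028,zc-.01,[215,165],8))
print('ring obs x130..252 y372..507:',circ('scene9',(.4972,.1712),.024,.044,[215,165],8),circ('scene9',(.4972,.1712),.024,.026,[215,165],8))
E
```

```text
lens top view [0.50038506 0.17144558 0.129     ]
lens pred [0.4968121 0.1713988]
ring top pred px (array([134., 189.]), array([216., 271.]))
(0.4968, 0.1714) 0.112 toprim (array([104., 199.]), array([256., 278.])) mid [257. 302.] botrim (array([106., 245.]), array([258., 325.]))
(0.4968, 0.1714) 0.116 toprim (array([103., 190.]), array([256., 269.])) mid [257. 292.] botrim (array([106., 236.]), array([257., 316.]))
(0.4968, 0.1714) 0.12 toprim (array([103., 181.]), array([256., 259.])) mid [257. 283.] botrim (array([105., 227.]), array([257., 306.]))
(0.499, 0.172) 0.112 toprim (array([107., 196.]), array([259., 275.])) mid [260. 299.] botrim (array([109., 242.]), array([260., 322.]))
(0.499, 0.172) 0.116 toprim (array([106., 187.]), array([259., 266.])) mid [260. 289.] botrim (array([109., 233.]), array([260., 313.]))
(0.499, 0.172) 0.12 toprim (array([106., 178.]), array([259., 256.])) mid [259. 280.] botrim (array([108., 224.]), array([260., 303.]))
ring obs x130..252 y372..507: (array([125., 378.]), array([252., 449.])) (array([127., 417.]), array([253., 489.]))
```

```bash
python3 - <<'E'
from h import *
g=cv2.cvtColor(cv2.imread('pics/scene9.png'),cv2.COLOR_BGR2GRAY)
print('cols 236..248 rows 188..204');[print(r,g[r,236:249]) for r in range(188,205)]
print('pointer cols 247..260 rows 176..187');[print(r,g[r,246:261]) for r in range(176,187)]
th=np.linspace(-np.pi,np.pi,721)
for c in ((.4972,.1712),(.4995,.1715)):
  for zc in (.116,.119,.122):
    o=[]
    for dz in (.01,0,-.01):
        q=proj('scene9',np.c_[c[0]+.028*np.cos(th),c[1]+.028*np.sin(th),0*th+zc+dz])
        # front (max row) branch at columns
        o.append([round(q[np.abs(q[:,0]-u)<.3][:,1].max(),1) for u in (238,240,242,244)])
    print(c,zc,o)
q=proj('scene9',[[.5757,.1881,z] for z in (.112,.116,.12)]);print(q)
E
```

```text
cols 236..248 rows 188..204
188 [ 41  42  36  40  38  40 139 215 231 232 232 233 233]
189 [ 40  40  42  39  39  62 103 107 154 226 232 231 233]
190 [ 37  43  37  34  55 104 102 104 104 178 225 230 231]
191 [ 41  39  38  41  95 131 143 145 105 122 222 232 232]
192 [ 39  39  35  70 127 137 137 138 128 125 212 230 232]
193 [ 40  41  54 128 140 138 139 136 137 223 161 223 231]
194 [ 38  39  95 133 136 139 139 172 226 188 120 180 227]
195 [ 72 132 140 139 151 181 207 195 131 109  88 177 228]
196 [186 202 219 205 193 152 115 108 108 105  73 189 231]
197 [108 108 107 113 113 106  98 110  79  69  87 224 234]
198 [104 102 104 105 108 112  71  65  60  85 118 226 235]
199 [ 66  65  63  57  62  64  82  95  89  91 195 230 235]
200 [110 106 103 107 100 105 103 100 160 197 231 234 234]
201 [105 109 109 107 103 108 163 169 225 232 234 234 233]
202 [172 173 173 169 197 227 229 229 231 232 233 196 161]
203 [231 230 231 232 230 231 231 231 232 233 199 153 144]
204 [234 234 233 234 232 233 232 234 233 204 116  82 138]
pointer cols 247..260 rows 176..187
176 [151 151  87  52  46  78 176 145  85  74  79 1
[... 1611 characters left out ...]
p.float64(199.3)], [np.float64(203.6), np.float64(203.4), np.float64(203.0), np.float64(202.3)]]
(0.4995, 0.1715) 0.119 [[np.float64(196.8), np.float64(196.6), np.float64(196.2), np.float64(195.4)], [np.float64(199.8), np.float64(199.6), np.float64(199.2), np.float64(198.5)], [np.float64(202.7), np.float64(202.5), np.float64(202.1), np.float64(201.4)]]
(0.4995, 0.1715) 0.122 [[np.float64(195.9), np.float64(195.7), np.float64(195.3), np.float64(194.6)], [np.float64(198.9), np.float64(198.7), np.float64(198.3), np.float64(197.5)], [np.float64(201.8), np.float64(201.6), np.float64(201.2), np.float64(200.5)]]
[[250.88439701 185.1624162 ]
 [250.862912   184.04298899]
 [250.84136241 182.91983532]]
```

Scene pixels put both the lens mid-line and the pointer tip at z≈0.122, so the height matches. One numeric check of the centring in the top view follows.

```bash
python3 - <<'E'
from h import *
g=load('top9')['img'].astype(int);
d=load('top9')['img'].astype(int).sum(2)//3
for r in range(198,222): print(r,d[r,240:270])
th=np.linspace(0,2*np.pi,180)
for c in ((.4972,.1712),(.4995,.1712)):
    q=proj('top9',np.c_[c[0]+.028*np.cos(th),c[1]+.028*np.sin(th),0*th+.129]);print(c,q.min(0),q.max(0))
d0=load('top0')['img'].astype(int).sum(2)//3
print('seat');[print(r,d0[r,248:262]) for r in range(205,219)]
q=proj('top0',np.c_[.4972+.016*np.cos(th),.1712+.016*np.sin(th),0*th+.026]);print(q.min(0),q.max(0))
E
```

```text
198 [116  99  83  83  89  84  84  84  84  84  84  82  86  85  85  86  87  88
  85  83  86  85  90 106 122 118 123 124 122 123]
199 [118 102  84  85  81  86  84  85  86  84  82  84  85  84  85  86  84  84
  82  84  85  80  85 100 114 124 124 120 124 119]
200 [120 110  90  82  84  84  85  84  84  85  84  84  87  84  81  79  85  83
  84  82  84  84  86  95 110 126 124 122 120 122]
201 [125 117  97  84  85  85  80  85  85  88  83  85  86  84  83  82  86  84
  85  84  83  86  82  89 111 120 124 124 120 120]
202 [123 115  96  85  83  84  83  85  83  82  82  90  90  90  94  94  95  90
  86  84  83  82  81  90 107 120 124 123 118 121]
203 [125 117  97  84  80  85  83  81  83  86  90  92 101 100 101  98 100  95
  91  85  87  85  83  89 106 117 123 125 123 121]
204 [122 117  99  85  84  85  82  84  87  91  95  94  96  97 100  95  94  92
  89  89  87  85  83  86 100 117 121 124 126 124]
205 [126 120 107  87  80  84  84  87  93  98 100  94  91  91  92  89  87  87
  90  93  99  91  81  85  95 112 122 125 122 124]
206 [126 121 115  95  86  85  82  92  99 102  95  88  88  87  87  89  87  85
  89  9
[... 2194 characters left out ...]
86 87 85 86 85 86]
208 [ 88  86  88  89  99 105 102 100  97  91  86  85  85  87]
209 [ 85  90  89 102 106 102  99  98  97  99  98  92  85  84]
210 [ 85  82  90 102 105  93  93  89  94 104 104  98  85  84]
211 [ 84  81  90 102  95  86  91  94  97 106 110  99  88  86]
212 [ 83  85  91 100  92  85  86  86  92 105 107  99  89  83]
213 [ 84  88  90  96  98  89  90  87  94 104 103  94  87  84]
214 [ 84  87  90  93 101  98  95  97  98  99  94  87  85  84]
215 [87 88 84 84 93 96 94 96 95 93 86 83 83 85]
216 [88 82 84 81 84 82 90 88 86 84 83 85 83 87]
217 [86 88 86 87 86 85 87 85 86 84 83 81 83 86]
218 [86 87 88 86 83 86 83 85 85 82 85 86 84 84]
[250.42562744 206.77182658] [259.05374753 215.40812692]
```

The lens is centred to about 1.2 mm, and I'll trim that by 1 mm. Then I let it settle and hand in.

```bash
python3 -m handwheel '1 .05 0 0 0 0 0;1 .05 0 0 0 0 0;1 0 0 0 0 0 0;1 0 0 0 0 0 0;1 0 0 0 0 0 0;1 0 0 0 0 0 0;1 0 0 0 0 0 0;1 0 0 0 0 0 0'
python3 -m handwheel '1 0 0 0 0 0 0;1 0 0 0 0 0 0;1 0 0 0 0 0 0;1 0 0 0 0 0 0;1 0 0 0 0 0 0;1 0 0 0 0 0 0;1 0 0 0 0 0 0;1 0 0 0 0 0 0'
python3 -c "
from workcell import env
print(env.sign_off())"
```

```text
t: 18.75
position: [0.4303, 0.1563, 0.1874]
eef_rot: [-0.0, -0.108, 0.994, -0.0]
contact_force: [-0.2, 0.3, -0.1]
width: 0.192
grasp_force: 61.5
t: 19.42
position: [0.4303, 0.1563, 0.1874]
eef_rot: [-0.0, -0.108, 0.994, -0.0]
contact_force: [0.5, 1.2, -0.6]
width: 0.19
grasp_force: 61.5
the job is handed in; nothing more can be done
None
```

I handed in the job at 19.4 s: the large steel ring lies on its seat, released, and the lens is held still and level, centred over it to about 1 mm, with its mid-line at about pointer-tip height (roughly 0.12 m); sign-off returned no verdict.

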